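# Seat the red printing plate in the sprung registration bracket

## Task

Make the red layer of the print: take the printing plate with the red grip and press it straight down into the green registration bracket, one ear in each spring-clipped slot, until it has gone past the clips and sits flat on the bed, then let go. Either way round will do. Leave the plate with the blue grip where it lies.

Things in the scene. Friction and masses are not known exactly. Their poses are not given: they have to be found in the camera images.
- red_grip (a point): Loose plate with red bar grip, 0.15-0.31 kg; point on its centre, 35 mm above its underside. Aluminium back 80 x 62 mm (x, y), top face 10 mm up; at each x end an ear 36 mm long, 20 wide, 4 to 10 mm above the underside (152 mm over both). The grip stands on the back along x: 76 mm long, 22 wide, top 60 mm above the underside; pinch it across y. z is up.
- blue_grip (a point): The same point of the other plate, alike but for its blue grip; it must stay where it lies.
- bed (a point): Centre of the bed's top face, 14 mm above the table, on the fixed green bracket (170 x 98 mm, white paper on the bed). x runs from slot to slot, z is up. Seated, the plate's underside lies on the bed, so red_grip is 35 mm above this point, and the plate's x lies along this x, either way round. Pressing it past all clips takes about 5 to 20 N down, more than its weight.
- slot (a point): Slot at the -x end: on the bed's level, 64 mm from bed; the other lies as far on the +x side. Two dark steel cheeks 49 mm high, 14 thick (x), leave a gap of 58 mm in y, open on top. Each has a V-bent spring-steel clip that yields sideways: they stand 50 mm apart at the top, 16 mm apart 14 mm above the bed (narrower than the ear), wider below, and snap over the ear.
Not all that is in view belongs to the job. Leave any pink look-alike of the part that bears red_grip alone.

How it is judged:
By the outcome, as a careful person would: the job done as asked, in the order asked, and still so for the second after the job is handed in, with the robot touching nothing.
It also fails if it takes over 38 s, if anything falls off the work surface, if the arm or the gripper's body presses on something with over 40 N, if the wrist force passes 120 N, or if a joint passes its speed limit or range.

## Robot

A 7-joint arm with a two-finger parallel gripper is mounted at the origin on the work surface; the furniture and walls round the work are solid. World frame = base frame: x ahead of the robot, y to its left, z up, the work surface at z = 0. Lengths are in m, angles in rad, forces in N, time in s.
With the tool pointing down it reaches from about 0.35 to 0.9 m from the base axis. Payload 7.2 kg.
Tool frame: the origin (TCP) lies on the centre line of the jaws, within the pads' length; the fingertips stand 22 mm ahead of it and the grasp point (between the pads) lies 3 mm ahead of it; z points along the fingers, x is the direction in which the jaws open and shut, and the axes are right-handed (so a half turn about z gives the same grasp; the last joint's range is limited). The gripper opens to 85 mm and grips with 20 to 120 N. Pads are 22 mm wide; open, the fingers measure 114 mm over their backs; the gripper's body (76 mm by 85 mm) begins 54 mm behind the grasp point. The pads swing forward as they close: fully open they stand 13 mm farther back than shut.
Start: joints at [1.274, 0.411, -0.013, 1.596, 0.006, 1.134, -0.082], TCP at [0.142, -0.609, 0.253] pointing down, gripper open.
Joint ranges: [-2.95, 2.95], [-0.29, 1.99], [-1.47, 1.44], [0.14, 2.54], [-1.03, 4.17], [0.13, 1.85], [-2.86, 2.86]. Speed limits (rad/s): [2.39, 2.39, 3.01, 3.01, 3.14, 3.14, 3.14].

## Interface

Orientations are given as a rotation vector (axis times angle).
In Python, from rig import env gives the robot as it stands.
- The arm moves only by the tool step_arm, never from a script. Its argument "moves" is a list of rows, each an object with "linear": the shift along the tool's x, y, z in mm, a list of three; "yaw": the turn about the tool's z in rad; "hand": the closure, from 0 (fully open) to 1 (shut). In form: [{"linear": [tx, ty, tz], "yaw": yaw, "hand": hand}, ...]. A call has 1 to 20 rows; each row shifts and turns the pose as measured when the row begins, along the tool's axes as they then stand; what a row does not reach is not made up. A row lasts 1/8 s, in which the tool goes at most 62.5 mm and 10.7 degrees, less where a joint would pass 70% of its speed; a pose out of reach is approached as far as the arm can. A call is refused whole if a number of a shift passes 62.5 or a number of a turn 0.188, either way. A call with a gripper value outside its range is refused whole. The fingers move at their own pace and stop on an object; "force" is the grip in N (left out, the last holds). Time passes only in rows, so rows that do not move let the fingers close. It gives the time, the measured TCP pose, the force and the opening at its end, in the units of the state.
- env.get_obs(): the state, without advancing time (a new reading comes with each control period).
- env.grab_frame(name): name is "scene" or "side" or "wrist"; returns (picture, depth): 420x560x3 uint8, red, green, blue; 420x560 float32, m along the optical axis (not along the pixel's ray), 0 where there is no reading.
- env.calibration(name): a dict with "fx", "fy", "cx", "cy" (pixels), "R" (3x3) and "t" (3): a world point X has camera coordinates R X + t. Camera axes: x right, y down, z forward; pixel columns grow to the right and rows downward; lengths in m; the calibration is good to about 2 mm. A picture is of the moment at which its call begins: read the wrist's pose just before it. calibration takes no time and is no camera call; for the wrist camera it gives the pose at the moment of the call.
- env.job_done(): hands the job in, once; it reports no verdict.
The state is a dict: "t": time; "joints": joint angles; "qvel": joint speeds; "joint_efforts": joint torques, N m; "position": TCP position; "tcp_rot": TCP orientation; "wrist_force": force on the tool from outside, world axes, zero at the start; "wrist_torque": the same for the moment, N m; "width": finger opening in m.
Only numpy, scipy, OpenCV 4.12 (cv2) and the standard library are available. Lean on these libraries where they do the work, as an engineer would, in place of code of your own. Each camera call takes 0.05 s, during which the arm holds its last target.

## Working session

There is one attempt and no reset: what is moved stays moved. The work goes in short steps, Python scripts to look and compute and a tool call to move; the robot and the scene stay as the last step left them, time stands still between calls to the robot, and variables do not carry over. Pictures are saved under pics/ and viewed, and the job is handed in when it is done.

Besides the shell and the picture viewer there is one more tool, called by a JSON object that holds its "op" and its "data", one argument or row to a line. step_arm: Moves the arm, as the interface text tells. Its arguments: {"type":"object","properties":{"moves":{"type":"array","items":{"type":"object","properties":{"linear":{"type":"array","items":{"type":"number"}},"yaw":{"type":"number"},"hand":{"type":"number"}}}},"force":{"type":"number"}},"required":["moves"]}

```bash
mkdir -p pics; python3 - <<'E'
from rig import env
import cv2,numpy as np,pickle
o=env.get_obs();print(o)
d={}
for n in ["scene","side","wrist"]:
    c=env.calibration(n);p,z=env.grab_frame(n);d[n]=(p,z,c);cv2.imwrite(f"pics/a_{n}.png",p[:,:,::-1])
    print(n,c)
pickle.dump(d,open("a.pkl","wb"))
E
```

```text
{'t': 0.0, 'joints': array([ 1.27381576,  0.41190068, -0.0127057 ,  1.59707863,  0.00562249,
        1.13429848, -0.08218791]), 'qvel': array([-1.71975167e-04, -7.01607677e-06,  6.36994743e-05,  7.73229585e-04,
        2.03504844e-03,  3.53093492e-05, -6.82211499e-04]), 'joint_efforts': array([-1.99333267e-04, -6.00629067e+01,  6.82598501e-01, -2.99405676e+01,
        1.39207294e-02,  1.07974053e-02,  1.99512215e-05]), 'position': array([ 0.14158596, -0.60826145,  0.25243845]), 'tcp_rot': array([-2.45980563e+00,  1.95274831e+00,  2.15817702e-03]), 'wrist_force': array([-0.24500456,  0.1499543 , -0.03314771]), 'wrist_torque': array([ 0.01979007,  0.01335591, -0.00323237]), 'width': 0.08503667554534164}
scene {'fx': 518.4712482003368, 'fy': 518.4712482003368, 'cx': 280.50442327024865, 'cy': 206.34309891409282, 'R': array([[-0.83130998, -0.55550113,  0.01849915],
       [-0.43980777,  0.63709459, -0.63299259],
       [ 0.33984239, -0.53434912, -0.7739368 ]]), 't': array([0.38378953, 0.19938548, 1.13203966])}
side {'fx': 501.18163269082805, 'fy': 501.18163269082805, 'cx': 283.05714091710905, 'cy': 217.28426982819474, 'R': array([[ 0.99980999, -0.01929989, -0.00273853],
       [-0.01442248, -0.63788322, -0.76999804],
       [ 0.01311402,  0.76989123, -0.63804037]]), 't': array([-0.40007968,  0.07148592,  0.98884543])}
wrist {'fx': 314.84244881010693, 'fy': 314.84244881010693, 'cx': 279.3279813153048, 'cy': 205.85923255543176, 'R': array([[ 2.26266649e-01, -9.74065021e-01, -8.59408229e-04],
       [-9.37432188e-01, -2.17996687e-01,  2.71474378e-01],
       [-2.64621044e-01, -6.06199609e-02, -9.62445283e-01]]), 't': array([-0.62401048, -0.03520262,  0.38011027])}
```

View pics/a_scene.png

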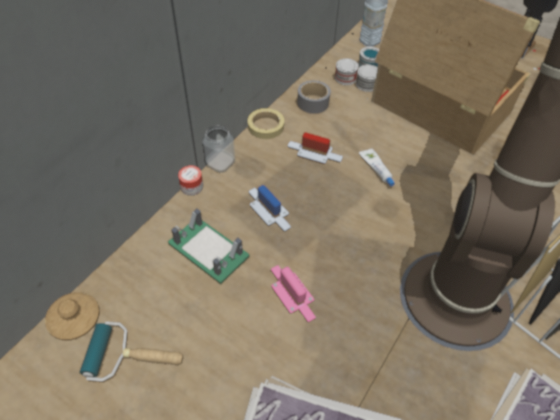

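View pics/a_side.png

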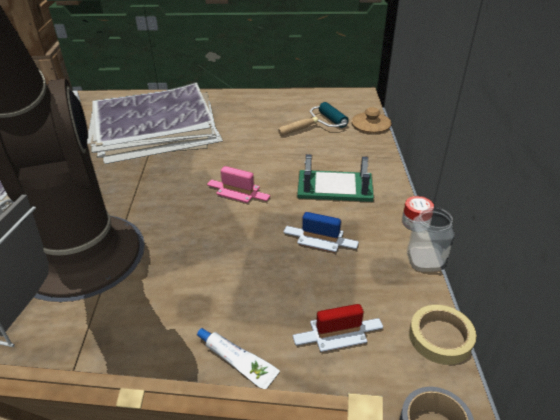

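View pics/a_wrist.png

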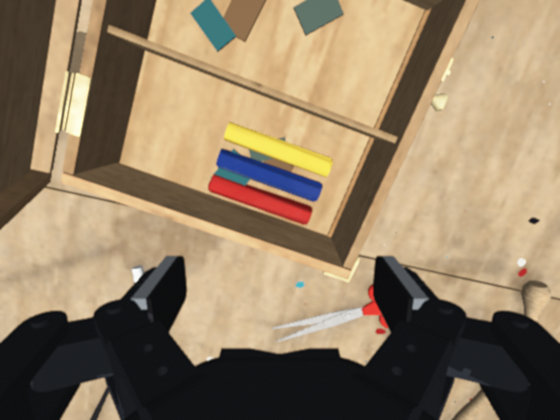

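The red-gripped plate is at scene (315,147) / side (340,325). The blue plate is at scene (268,203) and the pink look-alike at scene (292,288). The bracket is at scene (208,248) / side (336,185). The red bar in the box (wrist view) is only a rod with no plate. The plate at scene (315,147) fits the description: red grip, aluminium back and two ears. I'll measure it and confirm it in a crop.

```bash
cat > h.py <<'E'
import numpy as np,cv2
def cloud(z,c):
    v,u=np.mgrid[0:z.shape[0],0:z.shape[1]]
    P=np.stack([(u-c['cx'])/c['fx']*z,(v-c['cy'])/c['fy']*z,z],-1)
    W=(P-c['t'])@c['R']; W[z<=0]=np.nan
    return W
def ray(u,v,c,h):
    d=c['R'].T@np.array([(u-c['cx'])/c['fx'],(v-c['cy'])/c['fy'],1.]); o=-c['R'].T@c['t']
    return o+d*(h-o[2])/d[2]
def proj(X,c):
    q=c['R']@np.asarray(X)+c['t']; return np.array([q[0]/q[2]*c['fx']+c['cx'],q[1]/q[2]*c['fy']+c['cy']])
E
python3 - <<'E'
import pickle,numpy as np,cv2
from h import *
d=pickle.load(open('a.pkl','rb'))
hsv={n:cv2.cvtColor(d[n][0],cv2.COLOR_RGB2HSV) for n in d}
rois={'scene':{'red':(270,110,360,180),'blue':(240,175,300,235),'green':(150,195,260,290)},'side':{'red':(280,290,400,360),'blue':(270,200,370,260),'green':(285,140,385,210)}}
for n in ['scene','side']:
  p,z,c=d[n];W=cloud(z,c);H=hsv[n]
  for k,(x0,y0,x1,y1) in rois[n].items():
    m=np.zeros(z.shape,bool);m[y0:y1,x0:x1]=1
    h,s,v=H[...,0],H[...,1],H[...,2]
    if k=='red':m&=((h<10)|(h>170))&(s>150)
    if k=='blue':m&=(h>100)&(h<130)&(s>120)
    if k=='green':m&=(h>60)&(h<95)&(s>100)
    Q=W[m];Q=Q[np.isfinite(Q[:,0])]
    if k!='green':
        print(n,k,'zmax',np.percentile(Q[:,2],[5,50,95,99])); Q=Q[Q[:,2]>np.percentile(Q[:,2],95)-.006]
    r=cv2.minAreaRect((Q[:,:2]*1000).astype(np.float32))
    print(n,k,len(Q),'z',np.round(np.median(Q[:,2]),4),r)
  # plate: whole points above table by height within roi of red
  for k in ['red','blue']:
    x0,y0,x1,y1=rois[n][k];w=W[y0:y1,x0:x1].reshape(-1,3);Hh=H[y0:y1,x0:x1].reshape(-1,3)
    mm=(Hh[:,1]<60)&(Hh[:,2]>130)&(w[:,2]<.02)&(w[:,2]>.004)
    r=cv2.minAreaRect((w[mm,:2]*1000).astype(np.float32));print(n,k,'plate',mm.sum(),r)
s=d['scene'][0][100:190,250:380];cv2.imwrite('pics/b1.png',cv2.resize(s,None,fx=6,fy=6)[:,:,::-1])
a=cv2.resize(d['side'][0][140:210,280:400],None,fx=5,fy=5);b=cv2.resize(d['side'][0][290:360,280:400],None,fx=5,fy=5)
cv2.imwrite('pics/b2.png',np.vstack([a[:300],b[:300]])[:,:,::-1])
E
```

```text
scene red zmax [0.03311807 0.05327079 0.06058418 0.06285978]
scene red 144 z 0.0583 ((485.3038635253906, -200.10728454589844), (69.12763977050781, 22.63673973083496), 9.519974708557129)
scene blue zmax [0.05461838 0.05843278 0.06233082 0.06321555]
scene blue 146 z 0.059 ((473.8592834472656, 33.67256164550781), (16.682565689086914, 68.74002838134766), 69.21587371826172)
scene green 6 z 0.0142 ((586.8333129882812, 225.67681884765625), (47.577125549316406, 11.997739791870117), 64.37654876708984)
scene red plate 421 ((525.9591064453125, -204.12200927734375), (79.82763671875, 228.92515563964844), 86.72537994384766)
scene blue plate 520 ((474.3786315917969, 31.278453826904297), (64.5117416381836, 153.68505859375), 70.71988677978516)
side red zmax [0.027964   0.05400314 0.06092686 0.06201542]
side red 495 z 0.0595 ((486.9556579589844, -206.02137756347656), (73.54386138916016, 22.54649543762207), 11.837166786193848)
side blue zmax [0.02857138 0.05073691 0.06084764 0.06170672]
side blue 279 z 0.0591 ((475.82281494140625, 27.421133041381836), (21.694042205810547, 73.11656951904297), 70.29258728027344)
side green 752 z 0.0135 ((522.6357421875, 204.06683349609375), (98.40355682373047, 165.94769287109375), 83.54979705810547)
side red plate 1078 ((487.9683532714844, -211.7391357421875), (61.75766372680664, 151.06613159179688), 89.9183349609375)
side blue plate 635 ((475.24310302734375, 21.404117584228516), (60.80817413330078, 151.06179809570312), 80.64347839355469)
```

View pics/b1.png

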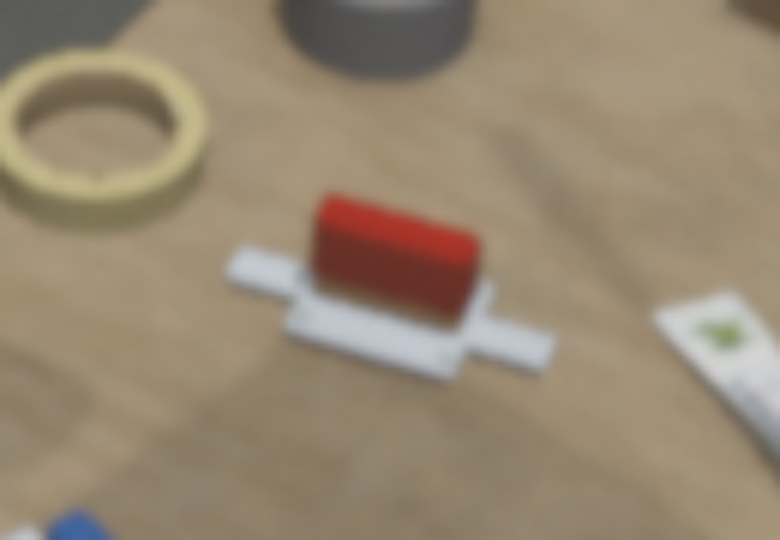

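View pics/b2.png

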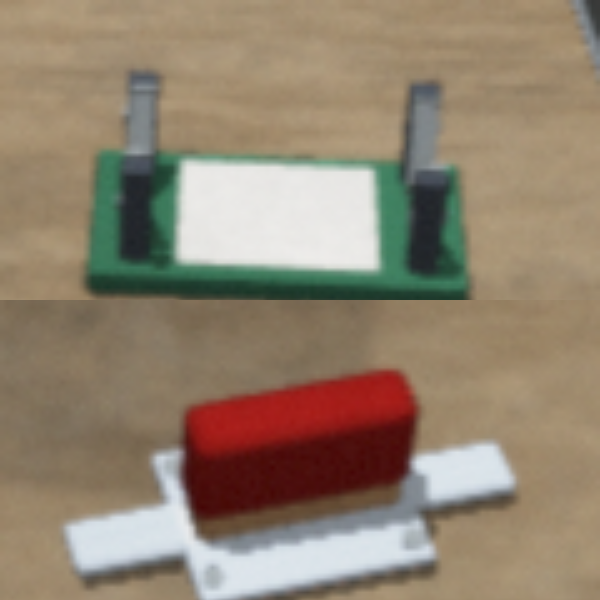

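Confirmed: red bar grip, aluminium back and two ears. Next I'll check the box lid, which stands between the arm and the work, and sharpen the angles.

```bash
python3 - <<'E'
import pickle,numpy as np,cv2
from h import *
from scipy.spatial.transform import Rotation as Ro
from rig import env
d=pickle.load(open('a.pkl','rb'))
o=env.get_obs();print(Ro.from_rotvec(o['tcp_rot']).as_matrix().round(3))
G=np.zeros((24,24))
for n in ['scene','side','wrist']:
  p,z,c=d[n];W=cloud(z,c).reshape(-1,3);W=W[np.isfinite(W[:,0])]
  W=W[(W[:,2]<.8)&(W[:,2]>-.02)]
  i=((W[:,0]+.1)/.05).astype(int);j=((W[:,1]+.8)/.05).astype(int)
  k=(i>=0)&(i<24)&(j>=0)&(j<24)&(W[:,0]>-.1)&(W[:,1]>-.8)
  if n=='wrist':
     k&=(z.reshape(-1)[np.isfinite(cloud(z,c).reshape(-1,3)[:,0])] [ :1].size>0)
  if n!='wrist': np.maximum.at(G,(i[k],j[k]),W[k,2])
print('cols y from -.8 step .05; rows x from -.1, max z cm')
for r in range(24):print('%.2f'%(-.1+.05*r),' '.join('%3d'%round(g*100) for g in G[r]))
W=cloud(d['wrist'][1],d['wrist'][2])
for u,v in [(60,30),(60,100),(20,200),(40,20),(110,60),(5,20),(45,170),(420,60),(350,250)]:print(u,v,W[v,u].round(3))
# line-fit angles
for n,(x0,y0,x1,y1) in {'side':(285,140,385,212)}.items():
  p,z,c=d[n];H=cv2.cvtColor(p,cv2.COLOR_RGB2HSV);m=np.zeros(z.shape,np.uint8)
  m[y0:y1,x0:x1]=((H[...,1]<40)&(H[...,2]>170))[y0:y1,x0:x1]
  cs,_=cv2.findContours(m,0,1);cc=max(cs,key=cv2.contourArea);
  q=cv2.boxPoints(cv2.minAreaRect(np.array([ray(a[0][0],a[0][1],c,.0145)[:2]*1000 for a in cc],np.float32)))
  print('paper',cv2.contourArea(cc),cv2.minAreaRect(np.array([ray(a[0][0],a[0][1],c,.0145)[:2]*1000 for a in cc],np.float32)))
E
```

```text
[[ 0.227 -0.974 -0.   ]
 [-0.974 -0.227  0.001]
 [-0.001  0.    -1.   ]]
cols y from -.8 step .05; rows x from -.1, max z cm
-0.10   0   0   0   0   0   0   0   0   0   0   0   4  17  17  24  35  35  30   0   1   0   0   5   6
-0.05   0   0   0   0   0   0   0   0   0   0   0   6  17  20  34  49  41  32   1   1   0   0   6   6
0.00   0   0   0   0   0   0   0   0   0   0   0   0   0  46  57  52  41  35   1   1   0   1   6   6
0.05   0   0  14  13   0   0   0   0   0   0   0   0   0  59  58  44  35  34   1   0   0   0   6   6
0.10   0   0  15  38  39  37  38  24   1   0   1   0   1   0   1   1   2   1   1   1   0   0   0   6
0.15   0   0   0  34  38  37  37  24   0   0   0   0   0   0   1   0   1   0   1   1   0   0   0   6
0.20   0   0   0   0   0  38  36  22   0   0   0   1   0   0   1   0   0   0   0   0   2   1   0   6
0.25   0   0   0   0   0  38  35  21   0   1   2   3   0   0   0   1   1   0   0   6   6   0   0   0
0.30   0   0   0   0   0  38  32  20   1   0   2   3   1   0   0   0   1   0   1   6   6   0   0   0
0.35   0   0   0   0  37  38  30  17   0   1   1   1   0   1   1
[... 1125 characters left out ...]
 0   0   0   0   0   0
0.95   3   6   8  10  12  15  17  19  21  24  26  28  31  33  35  37  39  42  44  46  47  38  36  37
1.00   0   0   0   0   0   0   0   0   0   0   0   0   0   0   0   0   0   0   0   0   0   0   0   0
1.05   0   0   0   0   0   0   0   0   0   0   0   0   0   0   0   0   0   0   0   0   0   0   0   0
60 30 [ 0.228 -0.449  0.159]
60 100 [ 0.187 -0.449  0.157]
20 200 [ 0.133 -0.462  0.205]
40 20 [ 0.229 -0.451  0.179]
110 60 [ 0.22  -0.463  0.125]
5 20 [ 0.222 -0.465  0.218]
45 170 [ 0.137 -0.442  0.158]
420 60 [ 0.275 -0.688  0.11 ]
350 250 [ 0.123 -0.67   0.145]
paper 780.0 ((523.13720703125, 208.5242462158203), (82.30499267578125, 91.460205078125), 86.08482360839844)
```

```bash
python3 - <<'E'
import pickle,numpy as np,cv2
from h import *
d=pickle.load(open('a.pkl','rb'))
for n in ['scene','side','wrist']:
  p,z,c=d[n];W=cloud(z,c)
  m=np.isfinite(W[...,0])&(W[...,2]>.16)&(W[...,2]<.45)&(W[...,0]>.05)&(W[...,0]<.6)&(W[...,1]<-.38)&(W[...,1]>-.7)
  H=cv2.cvtColor(p,cv2.COLOR_RGB2HSV); m&=(H[...,0]>5)&(H[...,0]<25)&(H[...,1]>60)&(H[...,2]>60)
  if n=='wrist': m&=(z>.1)
  Q=W[m];print(n,len(Q))
  if len(Q)<20: continue
  for h in np.arange(.16,.44,.02):
    q=Q[(Q[:,2]>h)&(Q[:,2]<h+.02)]
    if len(q)>5:print(' z%.2f'%h,len(q),'x',np.percentile(q[:,0],[1,50,99]).round(3),'y',np.percentile(q[:,1],[1,50,99]).round(3))
E
```

```text
scene 12115
 z0.16 1061 x [0.129 0.283 0.459] y [-0.47  -0.445 -0.424]
 z0.18 1093 x [0.128 0.283 0.458] y [-0.477 -0.453 -0.432]
 z0.20 1124 x [0.127 0.277 0.46 ] y [-0.485 -0.46  -0.438]
 z0.22 1163 x [0.126 0.281 0.457] y [-0.491 -0.467 -0.446]
 z0.24 1189 x [0.125 0.277 0.458] y [-0.5   -0.475 -0.453]
 z0.26 1232 x [0.124 0.278 0.456] y [-0.506 -0.481 -0.459]
 z0.28 1281 x [0.122 0.275 0.455] y [-0.534 -0.489 -0.467]
 z0.30 1284 x [0.121 0.267 0.45 ] y [-0.526 -0.496 -0.474]
 z0.32 1154 x [0.12  0.247 0.407] y [-0.541 -0.501 -0.481]
 z0.34 920 x [0.119 0.219 0.348] y [-0.54  -0.504 -0.488]
 z0.36 614 x [0.118 0.192 0.291] y [-0.53  -0.509 -0.492]
side 14196
 z0.16 42 x [0.134 0.145 0.164] y [-0.444 -0.44  -0.435]
 z0.18 133 x [0.134 0.162 0.199] y [-0.456 -0.449 -0.442]
 z0.20 239 x [0.132 0.177 0.232] y [-0.468 -0.458 -0.449]
 z0.22 387 x [0.126 0.193 0.265] y [-0.479 -0.467 -0.457]
 z0.24 554 x [0.13  0.211 0.298] y [-0.49  -0.477 -0.465]
 z0.26 711 x [0.137 0.233 0.333] y [-0.502 -0.487 -0.472]
 z0.28 137 x [0.143 0.263 0.344] y [-0.505 -0.495 -0.479]
 z0.34 39 x [0.195 0.282 0.354] y [-0.547 -0.537 -0.527]
 z0.36 11954 x [0.193 0.319 0.454] y [-0.553 -0.536 -0.512]
wrist 9426
 z0.16 2694 x [0.128 0.186 0.241] y [-0.451 -0.444 -0.434]
 z0.18 3211 x [0.127 0.183 0.236] y [-0.458 -0.451 -0.441]
 z0.20 2952 x [0.125 0.197 0.232] y [-0.466 -0.459 -0.448]
 z0.22 262 x [0.124 0.217 0.229] y [-0.469 -0.466 -0.464]
 z0.24 150 x [0.122 0.138 0.164] y [-0.661 -0.569 -0.553]
 z0.26 95 x [0.121 0.142 0.162] y [-0.662 -0.652 -0.551]
 z0.28 62 x [0.134 0.142 0.166] y [-0.67  -0.555 -0.545]
```

```bash
python3 - <<'E'
import pickle,cv2
d=pickle.load(open('a.pkl','rb'))
cv2.imwrite('pics/c1.png',cv2.resize(d['scene'][0][0:160,350:560],None,fx=3.6,fy=3.6)[:,:,::-1])
E
```

```text
(no output)
```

View pics/c1.png

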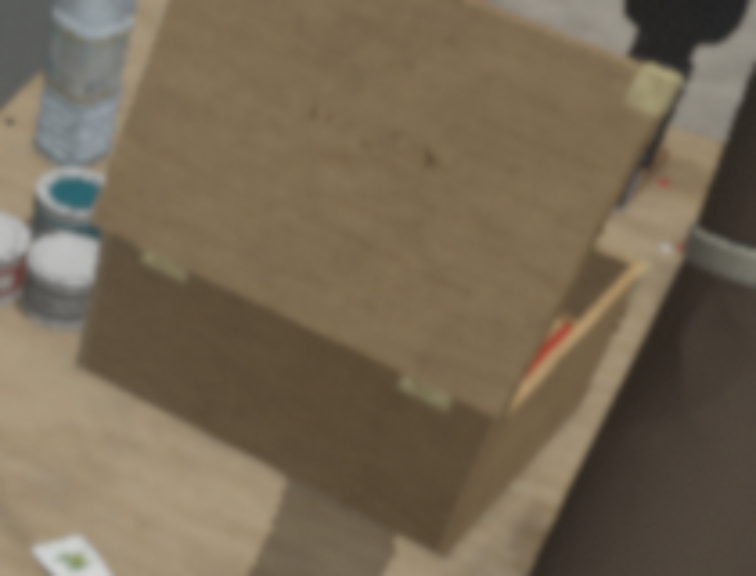

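{"op": "step_arm", "data": {
  "moves": [
    {"linear": [30, 0, -10], "yaw": 0, "hand": 0.5},
    {"linear": [10, 0, -60], "yaw": 0, "hand": 0.5},
    {"linear": [0, 0, -60], "yaw": 0, "hand": 0.5},
    {"linear": [0, 0, -60], "yaw": 0, "hand": 0.5},
    {"linear": [0, 0, -60], "yaw": 0, "hand": 0.5}
  ]
}}

```text
t: 0.78
position: [0.1508, -0.6474, 0.5011]
tcp_rot: [-2.453, 1.947, 0.022]
wrist_force: [-0.7, -0.9, -0.3]
width: 0.0427
```

{"op": "step_arm", "data": {
  "moves": [
    {"linear": [-38, -46, 0], "yaw": 0, "hand": 0.3},
    {"linear": [-38, -46, 0], "yaw": 0, "hand": 0.2},
    {"linear": [-38, -46, 0], "yaw": 0, "hand": 0},
    {"linear": [-38, -46, 0], "yaw": 0, "hand": 0},
    {"linear": [-38, -46, 0], "yaw": 0, "hand": 0},
    {"linear": [-38, -46, 0], "yaw": 0, "hand": 0},
    {"linear": [-38, -46, 10], "yaw": 0.045, "hand": 0}
  ]
}}

```text
t: 1.65
position: [0.4091, -0.3115, 0.4976]
tcp_rot: [-2.404, 2.019, 0.008]
wrist_force: [0.9, -0.4, -0.3]
width: 0.0857
```

```bash
python3 - <<'E'
from rig import env
from scipy.spatial.transform import Rotation as Ro
o=env.get_obs();R=Ro.from_rotvec(o['tcp_rot']).as_matrix();print(o['t'],o['position'],R.round(3))
import numpy as np
print((R.T@(np.array([.486,-.204,.20])-o['position'])*1000).round())
E
```

```text
1.65 [ 0.40911491 -0.31152162  0.49763423] [[ 0.173 -0.985 -0.002]
 [-0.985 -0.173  0.005]
 [-0.005  0.001 -1.   ]]
[-91. -95. 298.]
```

{"op": "step_arm", "data": {
  "moves": [
    {"linear": [-35, -36, 20], "yaw": 0, "hand": 0},
    {"linear": [-30, -32, 40], "yaw": 0, "hand": 0},
    {"linear": [-15, -15, 55], "yaw": 0, "hand": 0},
    {"linear": [-6, -6, 60], "yaw": 0, "hand": 0},
    {"linear": [0, 0, 60], "yaw": 0, "hand": 0},
    {"linear": [0, 0, 0], "yaw": 0, "hand": 0}
  ]
}}

```text
t: 2.4
position: [0.4858, -0.1999, 0.2566]
tcp_rot: [-2.413, 2.005, 0.007]
wrist_force: [0.9, -0.2, 0.6]
width: 0.0854
```

```bash
python3 - <<'E'
from rig import env
from h import *
import pickle
from scipy.spatial.transform import Rotation as Ro
o=env.get_obs();R=Ro.from_rotvec(o['tcp_rot']).as_matrix();print(o['t'],o['position'],R.round(3))
c=env.calibration('wrist');p,z=env.grab_frame('wrist');pickle.dump((p,z,c,o),open('w1.pkl','wb'))
cv2.imwrite('pics/d1.png',p[:,:,::-1])
E
```

```text
2.4 [ 0.48580362 -0.19988127  0.25659539] [[ 0.183 -0.983 -0.001]
 [-0.983 -0.183  0.006]
 [-0.006 -0.    -1.   ]]
```

View pics/d1.png

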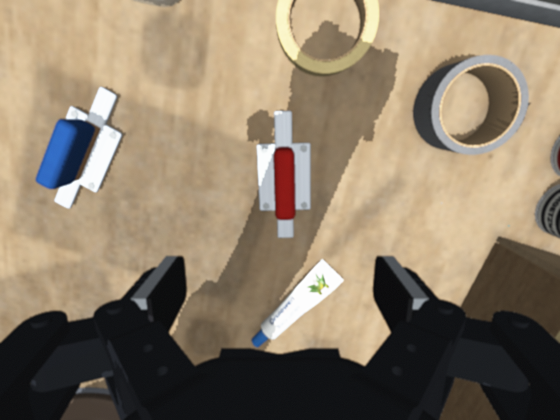

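The red plate is centred at about (285,175), with its grip nearly vertical in the image.

```bash
cat >> h.py <<'E'
def red_measure(p,z,c,roi,ztop):
    x0,y0,x1,y1=roi
    H=cv2.cvtColor(p,cv2.COLOR_RGB2HSV);h,s,v=cv2.split(H)
    m=np.zeros(z.shape,np.uint8);m[y0:y1,x0:x1]=((((h<10)|(h>170))&(s>150)&(v>60))*255)[y0:y1,x0:x1]
    cc=max(cv2.findContours(m,0,1)[0],key=cv2.contourArea)
    return cv2.minAreaRect(np.array([ray(a[0][0],a[0][1],c,ztop)[:2]*1000 for a in cc],np.float32)),m
E
python3 - <<'E'
import pickle
from h import *
from scipy.spatial.transform import Rotation as Ro
p,z,c,o=pickle.load(open('w1.pkl','rb'))
r,m=red_measure(p,z,c,(240,90,330,250),.059);print('grip',r)
H=cv2.cvtColor(p,cv2.COLOR_RGB2HSV);w=np.zeros(z.shape,np.uint8)
w[90:250,235:330]=((H[...,1]<45)&(H[...,2]>110))[90:250,235:330]*255
ww=cv2.morphologyEx(w|m,cv2.MORPH_CLOSE,np.ones((5,5)))
ww=cv2.morphologyEx(ww,cv2.MORPH_OPEN,np.ones((3,3)))
cc=max(cv2.findContours(ww,0,1)[0],key=cv2.contourArea)
print('plate',cv2.minAreaRect(np.array([ray(a[0][0],a[0][1],c,.010)[:2]*1000 for a in cc],np.float32)))
W=cloud(z,c);print('grip top z',np.median(W[m>0][:,2]))
# ear tips by edge: top ear and bottom ear centroid
for lo,hi in [(105,142),(222,242)]:
    ys,xs=np.nonzero(w[lo:hi,265:300]);print('ear',ray(xs.mean()+265,ys.mean()+lo,c,.010)*1000, ys.min()+lo,ys.max()+lo)
def lin(a):return ray(a[0],a[1],c,.01)*1000
E
```

```text
grip ((488.74957275390625, -203.09463500976562), (74.04595184326172, 19.285030364990234), 12.118107795715332)
plate ((487.04876708984375, -202.9461212158203), (152.60360717773438, 62.870758056640625), 12.030045509338379)
grip top z nan
ear [ 544.78069008 -191.29876249   10.        ] 110 141
ear [ 422.52541202 -217.07930453   10.        ] 222 237
```

{"op": "step_arm", "data": {
  "moves": [
    {"linear": [4.5, -1, 40], "yaw": -0.026, "hand": 0},
    {"linear": [0, 0, 55], "yaw": 0, "hand": 0},
    {"linear": [0, 0, 40], "yaw": 0, "hand": 0},
    {"linear": [0, 0, 0], "yaw": 0, "hand": 0}
  ]
}}

```text
t: 2.95
position: [0.5001, -0.2095, 0.1352]
tcp_rot: [-2.43, 1.973, -0.034]
wrist_force: [0.3, 0.3, 0.4]
width: 0.0855
```

```bash
cat > st.py <<'E'
import sys,numpy as np
from rig import env
from scipy.spatial.transform import Rotation as Ro
o=env.get_obs();R=Ro.from_rotvec(o['tcp_rot']).as_matrix();print(o['t'],o['position'].round(4),'F',o['wrist_force'].round(1),'w',o['width']);print(R.round(4),'xang',np.degrees(np.arctan2(R[1,0],R[0,0])))
if len(sys.argv)>3: print('tool delta mm',(R.T@(np.array([float(a) for a in sys.argv[1:4]])-o['position'])*1000).round(1))
E
python3 st.py .4872 -.203 .042
```

```text
2.95 [ 0.5001 -0.2095  0.1352] F [0.3 0.3 0.4] w 0.08548868677474582
[[ 0.2055 -0.9784  0.0239]
 [-0.9786 -0.2057 -0.0048]
 [ 0.0096 -0.0224 -0.9997]] xang -78.14072143330496
tool delta mm [-9.9 13.4 92.8]
```

{"op": "step_arm", "data": {
  "moves": [
    {"linear": [-5, 7, 8], "yaw": 0, "hand": 0},
    {"linear": [-5, 6, 12], "yaw": 0, "hand": 0},
    {"linear": [0, 0, 12], "yaw": 0, "hand": 0},
    {"linear": [0, 0, 8], "yaw": 0, "hand": 0},
    {"linear": [0, 0, 0], "yaw": 0, "hand": 0}
  ]
}}

```text
t: 3.58
position: [0.4898, -0.2042, 0.0996]
tcp_rot: [-2.427, 1.972, -0.05]
wrist_force: [0.4, -0.2, -0.1]
width: 0.0854
```

```bash
python3 st.py .4872 -.203 .042
```

```text
3.575 [ 0.4898 -0.2042  0.0996] F [ 0.4 -0.2 -0.1] w 0.08536367964284426
[[ 0.2043 -0.9783  0.0337]
 [-0.9788 -0.2047 -0.0095]
 [ 0.0162 -0.031  -0.9994]] xang -78.21072339103927
tool delta mm [-2.6  4.  57.5]
```

{"op": "step_arm", "data": {
  "moves": [
    {"linear": [-2.5, 4, 15], "yaw": 0, "hand": 0},
    {"linear": [0, 0, 20], "yaw": 0, "hand": 0},
    {"linear": [0, 0, 0], "yaw": 0, "hand": 0}
  ]
}}

```text
t: 3.95
position: [0.4861, -0.2027, 0.0623]
tcp_rot: [-2.427, 1.972, -0.05]
wrist_force: [-0.9, -1.0, 0.5]
width: 0.0853
```

```bash
python3 st.py .4872 -.203 .042
```

```text
3.95 [ 0.4861 -0.2027  0.0623] F [-0.9 -1.   0.5] w 0.08527892401064463
[[ 0.2043 -0.9783  0.0335]
 [-0.9788 -0.2047 -0.0093]
 [ 0.016  -0.0309 -0.9994]] xang -78.2128327940182
tool delta mm [ 0.2 -0.4 20.3]
```

{"op": "step_arm", "data": {
  "moves": [
    {"linear": [0, 0, 10], "yaw": 0, "hand": 0},
    {"linear": [0, 0, 10], "yaw": 0, "hand": 0},
    {"linear": [0, 0, 0], "yaw": 0, "hand": 0.5},
    {"linear": [0, 0, 0], "yaw": 0, "hand": 1},
    {"linear": [0, 0, 0], "yaw": 0, "hand": 1},
    {"linear": [0, 0, 0], "yaw": 0, "hand": 1}
  ],
  "force": 80
}}

```text
t: 4.7
position: [0.4874, -0.2031, 0.0422]
tcp_rot: [-2.427, 1.972, -0.052]
wrist_force: [0.3, 0.3, -1.4]
width: 0.021
```

```bash
python3 st.py .4872 -.203 .042
```

```text
4.7 [ 0.4874 -0.2031  0.0422] F [ 0.3  0.3 -1.4] w 0.02098065563540438
[[ 0.2042 -0.9783  0.035 ]
 [-0.9788 -0.2046 -0.01  ]
 [ 0.0169 -0.0322 -0.9993]] xang -78.21669181345109
tool delta mm [-0.2  0.2  0.2]
```

{"op": "step_arm", "data": {
  "moves": [
    {"linear": [0, 0, -20], "yaw": 0, "hand": 1},
    {"linear": [0, 0, -40], "yaw": 0, "hand": 1},
    {"linear": [0, 0, -50], "yaw": 0, "hand": 1},
    {"linear": [0, 0, -40], "yaw": 0, "hand": 1},
    {"linear": [0, 0, 0], "yaw": 0, "hand": 1}
  ]
}}

```text
t: 5.32
position: [0.4802, -0.201, 0.195]
tcp_rot: [-2.428, 1.973, -0.046]
wrist_force: [-0.3, -0.5, -3.1]
width: 0.0211
```

```bash
python3 st.py .40 .20 .20
```

```text
5.325 [ 0.4802 -0.201   0.195 ] F [-0.3 -0.5 -3.1] w 0.021137356005298875
[[ 0.2044 -0.9784  0.0308]
 [-0.9788 -0.2048 -0.0083]
 [ 0.0144 -0.0284 -0.9995]] xang -78.20254773270223
tool delta mm [-408.9   -3.8  -10.8]
```

{"op": "step_arm", "data": {
  "moves": [
    {"linear": [-25, 0, -2], "yaw": 0, "hand": 1},
    {"linear": [-45, 0, -2], "yaw": 0, "hand": 1},
    {"linear": [-50, 0, -2], "yaw": 0, "hand": 1},
    {"linear": [-50, 0, -2], "yaw": 0, "hand": 1},
    {"linear": [-50, 0, -2], "yaw": 0, "hand": 1},
    {"linear": [-50, 0, -2], "yaw": 0, "hand": 1},
    {"linear": [-50, 0, 0], "yaw": 0, "hand": 1},
    {"linear": [-40, 0, 0], "yaw": 0, "hand": 1},
    {"linear": [-20, 0, 0], "yaw": 0.1, "hand": 1},
    {"linear": [0, 0, 0], "yaw": 0.1, "hand": 1},
    {"linear": [0, 0, 0], "yaw": 0.1, "hand": 1},
    {"linear": [0, 0, 0], "yaw": 0, "hand": 1}
  ]
}}

```text
t: 6.82
position: [0.3906, 0.1801, 0.1876]
tcp_rot: [-2.105, 2.331, -0.022]
wrist_force: [-0.1, -0.9, -2.2]
width: 0.0212
```

```bash
python3 st.py .40 .20 .20;python3 - <<'E'
from rig import env
from h import *
import pickle
o=env.get_obs()
c=env.calibration('wrist');p,z=env.grab_frame('wrist');pickle.dump((p,z,c,o),open('w2.pkl','wb'))
cv2.imwrite('pics/e1.png',p[:,:,::-1])
E
```

```text
6.825 [0.3906 0.1801 0.1876] F [-0.1 -0.9 -2.2] w 0.021168016065997636
[[-0.102  -0.9947  0.0102]
 [-0.9947  0.1019 -0.01  ]
 [ 0.0089 -0.0112 -0.9999]] xang -95.85201294821427
tool delta mm [-20.7  -7.4 -12.5]
```

View pics/e1.png

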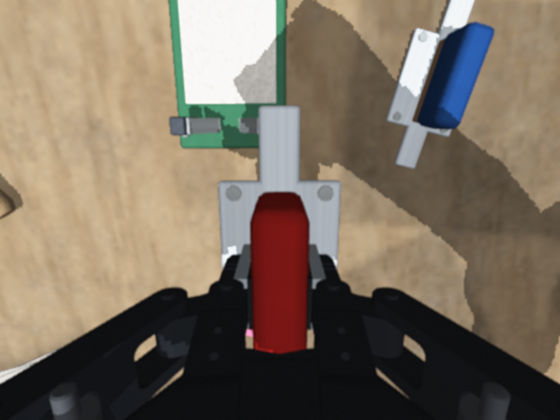

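{"op": "step_arm", "data": {
  "moves": [
    {"linear": [-20, 10, -30], "yaw": 0, "hand": 1},
    {"linear": [-30, 10, -45], "yaw": 0, "hand": 1},
    {"linear": [-10, 0, -45], "yaw": 0, "hand": 1},
    {"linear": [0, 0, 0], "yaw": 0, "hand": 1},
    {"linear": [0, 0, 0], "yaw": 0, "hand": 1}
  ]
}}

```text
t: 7.5
position: [0.3739, 0.2421, 0.3062]
tcp_rot: [2.112, -2.317, 0.02]
wrist_force: [-0.0, -0.6, -3.9]
width: 0.0212
```

```bash
python3 st.py .522 .204 .20;python3 - <<'E'
from rig import env
from h import *
import pickle
o=env.get_obs()
c=env.calibration('wrist');p,z=env.grab_frame('wrist');pickle.dump((p,z,c,o),open('w3.pkl','wb'))
cv2.imwrite('pics/e2.png',p[:,:,::-1])
E
```

```text
7.5 [0.3739 0.2421 0.3062] F [-0.  -0.6 -3.9] w 0.021159661629200296
[[-0.0924 -0.9957  0.0038]
 [-0.9956  0.0924 -0.0134]
 [ 0.013  -0.005  -0.9999]] xang -95.30282174892072
tool delta mm [  22.8 -150.5  107.2]
```

View pics/e2.png

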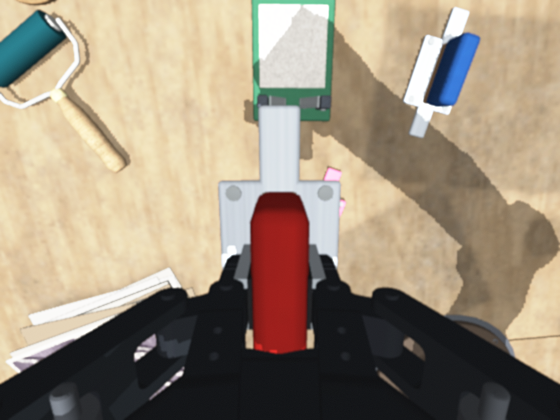

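```bash
python3 - <<'E'
import pickle
from h import *
p,z,c,o=pickle.load(open('w3.pkl','rb'))
H=cv2.cvtColor(p,cv2.COLOR_RGB2HSV);h,s,v=cv2.split(H)
m=((h>60)&(h<95)&(s>90)&(v>30)).astype(np.uint8)*255
m[130:]=0;m[:,:240]=0;m[:,345:]=0
# left & right outer edges per row; robust line fit
L=[];Rr=[]
for y in range(3,85):
    xs=np.nonzero(m[y])[0]
    if len(xs)>1: L.append(ray(xs[0]-.5,y,c,.014)[:2]);Rr.append(ray(xs[-1]+.5,y,c,.014)[:2])
for n,Q in (('L',L),('R',Rr)):
    vx,vy,x0,y0=cv2.fitLine(np.array(Q,np.float32)*1000,cv2.DIST_HUBER,0,.01,.01).ravel();print(n,np.degrees(np.arctan(vy/vx)),(x0,y0))
# paper edges
w=((s<45)&(v>90)).astype(np.uint8);
PL=[];PR=[]
for y in range(8,85):
    xs=np.nonzero(w[y,245:340])[0]+245
    if len(xs)>20: PL.append(ray(xs[0]-.5,y,c,.014)[:2]);PR.append(ray(xs[-1]+.5,y,c,.014)[:2])
for n,Q in (('PL',PL),('PR',PR)):
    vx,vy,x0,y0=cv2.fitLine(np.array(Q,np.float32)*1000,cv2.DIST_HUBER,0,.01,.01).ravel();print(n,np.degrees(np.arctan(vy/vx)),(x0,y0))
# bottom edge rows
B=[]
for x in list(range(254,260))+list(range(302,328)):
    ys=np.nonzero(m[:,x])[0]
    if len(ys): B.append((x,ys[-1]))
print(B[::4]); print([ray(x,y+.5,c,0.0)[:2].round(4) for x,y in B[::4]],[ray(x,y+.5,c,0.014)[:2].round(4) for x,y in B[::4]])
cr=cv2.resize(p[0:135,230:350],None,fx=4.4,fy=4.4);cv2.imwrite('pics/f1.png',cr[:,:,::-1])
d=pickle.load(open('a.pkl','rb'));cv2.imwrite('pics/f2.png',cv2.resize(d['side'][0][145:210,290:385],None,fx=8,fy=8)[:,:,::-1])
E
```

```text
L -5.4763002 (np.float32(519.65906), np.float32(256.71143))
R -5.4398394 (np.float32(520.5329), np.float32(161.26253))
PL -6.3457937 (np.float32(512.97156), np.float32(250.80469))
PR -5.824564 (np.float32(518.3772), np.float32(167.89508))
[(254, np.int64(118)), (258, np.int64(95)), (304, np.int64(119)), (308, np.int64(119)), (312, np.int64(119)), (316, np.int64(119)), (320, np.int64(119)), (324, np.int64(120))]
[array([0.445, 0.265]), array([0.4729, 0.2566]), array([0.4376, 0.1997]), array([0.4372, 0.1945]), array([0.4367, 0.1892]), array([0.4362, 0.184 ]), array([0.4357, 0.1788]), array([0.4339, 0.1736])] [array([0.4449, 0.2641]), array([0.4719, 0.256 ]), array([0.4378, 0.201 ]), array([0.4373, 0.1959]), array([0.4368, 0.1908]), array([0.4364, 0.1858]), array([0.4359, 0.1807]), array([0.4342, 0.1757])]
```

View pics/f1.png

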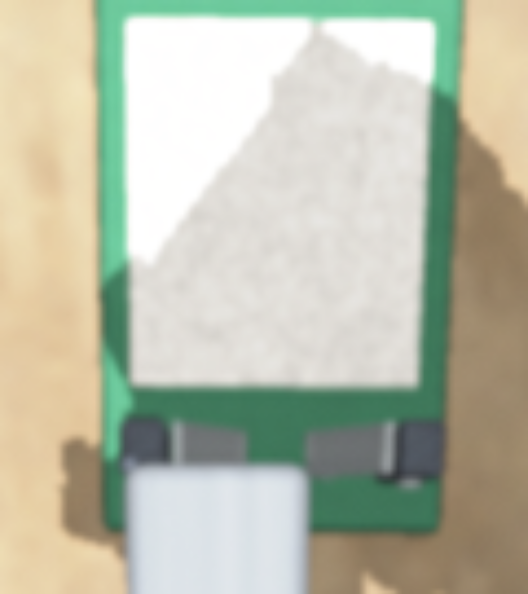

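View pics/f2.png

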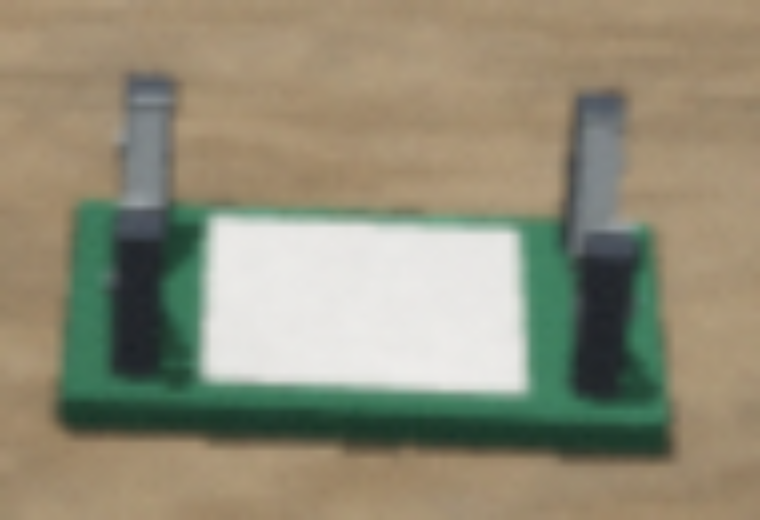

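```bash
python3 - <<'E'
import pickle
from h import *
p,z,c,o=pickle.load(open('w3.pkl','rb'));d=pickle.load(open('a.pkl','rb'));cs=d['side'][2]
def ctr(px,c):
    Q=np.array([ray(u,v,c,.014)[:2]*1000 for u,v in px]);print(Q.round(1).tolist(),'mean',Q.mean(0).round(1))
ctr([(258,3.5),(328.3,4),(259.2,87.2),(325,87.2)],c)
ctr([(315.4,171.4),(354.5,173.3),(355.5,193.5),(314.5,192)],cs)
# green top corners side: TL,TR,BL,BR
ctr([(290+78/8-.5,145+204/8-.5),(290+652/8-.5,145+226/8-.5),(290+63/8-.5,145+402/8-.5),(290+668/8-.5,145+428/8-.5)],cs)
# near cheek tops in wrist (z=.063): outer/inner: crop left (122..170, y 415..), right (395..443,y 420..478)
for a in [(146,440),(419,450)]: print(ray(230+a[0]/4.4-.5,a[1]/4.4-.5,c,.063)[:2]*1000)
E
```

```text
[[572.2, 244.8], [564.5, 163.4], [481.4, 253.4], [473.9, 172.2]] mean [523.  208.5]
[[481.4, 253.9], [572.5, 243.9], [564.5, 165.3], [473.8, 173.0]] mean [523. 209.]
[[443.6, 260.6], [611.5, 245.3], [435.1, 163.7], [600.8, 148.0]] mean [522.7 204.4]
[463.73389073 249.1809735 ]
[455.02895268 181.09709461]
```

{"op": "step_arm", "data": {
  "moves": [
    {"linear": [5, -25, 20], "yaw": 0, "hand": 1},
    {"linear": [5, -40, 30], "yaw": 0, "hand": 1},
    {"linear": [5, -40, 30], "yaw": 0, "hand": 1},
    {"linear": [3, -30, 25], "yaw": 0, "hand": 1},
    {"linear": [0, -10, 10], "yaw": 0, "hand": 1},
    {"linear": [0, 0, 0], "yaw": 0, "hand": 1},
    {"linear": [0, 0, 0], "yaw": 0, "hand": 1}
  ]
}}

```text
t: 8.43
position: [0.5167, 0.2044, 0.1812]
tcp_rot: [2.107, -2.306, 0.014]
wrist_force: [-0.7, 0.3, -2.8]
width: 0.0218
```

```bash
python3 st.py .5233 .2087 .15
```

```text
8.425 [0.5167 0.2044 0.1812] F [-0.7  0.3 -2.8] w 0.021750122138984505
[[-0.09   -0.9959 -0.0069]
 [-0.9958  0.0901 -0.0183]
 [ 0.0188  0.0053 -0.9998]] xang -95.16369848379101
tool delta mm [-5.5 -6.4 31.1]
```

{"op": "step_arm", "data": {
  "moves": [
    {"linear": [-3, -3, 15], "yaw": 0.006, "hand": 1},
    {"linear": [-2.5, -3, 25], "yaw": 0, "hand": 1},
    {"linear": [0, 0, 12], "yaw": 0, "hand": 1},
    {"linear": [0, 0, 0], "yaw": 0, "hand": 1}
  ]
}}

```text
t: 8.93
position: [0.5222, 0.2106, 0.1294]
tcp_rot: [2.106, -2.313, 0.017]
wrist_force: [-0.1, -0.1, -2.9]
width: 0.0211
```

```bash
python3 st.py .5233 .2087 .115
```

```text
8.925 [0.5222 0.2106 0.1294] F [-0.1 -0.1 -2.9] w 0.021126811757635002
[[-0.0938 -0.9956 -0.0026]
 [-0.9954  0.0938 -0.0169]
 [ 0.017   0.001  -0.9999]] xang -95.382169513802
tool delta mm [ 1.5 -1.3 14.4]
```

```bash
python3 - <<'E'
from rig import env
from h import *
p,z=env.grab_frame('side');p2,z=env.grab_frame('scene')
a=cv2.resize(p[80:220,250:420],None,fx=4,fy=4);b=cv2.resize(p2[150:300,130:300],None,fx=3.5,fy=3.5)
cv2.imwrite('pics/g1.png',a[:,:,::-1]);cv2.imwrite('pics/g2.png',b[:,:,::-1])
E
```

```text
(no output)
```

View pics/g1.png

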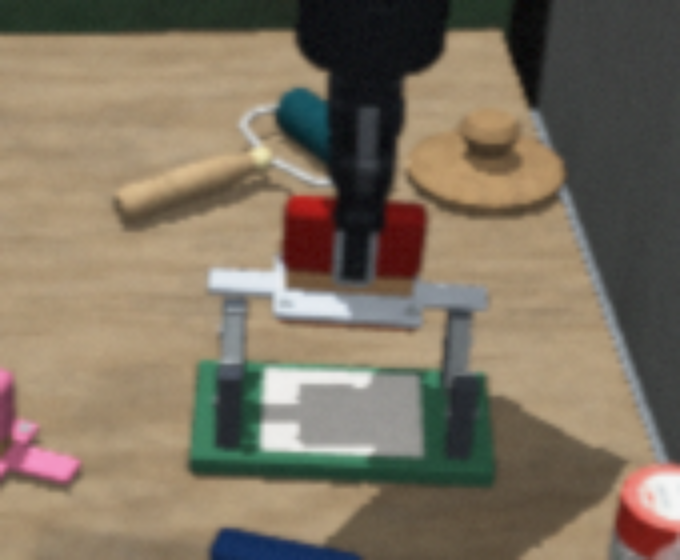

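View pics/g2.png

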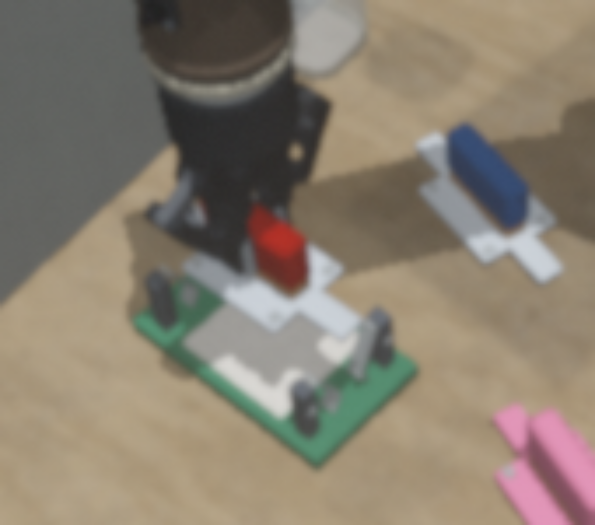

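The plate sits over the bracket: both ears are above the slots in the side crop at (245,283) and (450,297). I'll descend gently.

{"op": "step_arm", "data": {
  "moves": [
    {"linear": [1.5, -1, 10], "yaw": 0, "hand": 1},
    {"linear": [0, 0, 10], "yaw": 0, "hand": 1},
    {"linear": [0, 0, 10], "yaw": 0, "hand": 1},
    {"linear": [0, 0, 8], "yaw": 0, "hand": 1},
    {"linear": [0, 0, 0], "yaw": 0, "hand": 1}
  ],
  "force": 110
}}

```text
t: 9.65
position: [0.5243, 0.2084, 0.0908]
tcp_rot: [2.107, -2.317, 0.019]
wrist_force: [-0.1, 0.2, -2.0]
width: 0.0208
```

```bash
python3 st.py .5233 .2087 .056
```

```text
9.65 [0.5243 0.2084 0.0908] F [-0.1  0.2 -2. ] w 0.02080402425335651
[[-9.470e-02 -9.955e-01  6.000e-04]
 [-9.954e-01  9.470e-02 -1.570e-02]
 [ 1.560e-02 -2.100e-03 -9.999e-01]] xang -95.43462420528147
tool delta mm [-0.7  1.1 34.8]
```

{"op": "step_arm", "data": {
  "moves": [
    {"linear": [-0.5, 1, 8], "yaw": 0, "hand": 1},
    {"linear": [0, 0, 8], "yaw": 0, "hand": 1},
    {"linear": [0, 0, 0], "yaw": 0, "hand": 1}
  ]
}}

```text
t: 10.02
position: [0.5235, 0.209, 0.0738]
tcp_rot: [2.107, -2.317, 0.019]
wrist_force: [-0.0, -0.3, -3.1]
width: 0.0207
```

```bash
python3 st.py .5233 .2087 .056
```

```text
10.025 [0.5235 0.209  0.0738] F [-0.  -0.3 -3.1] w 0.020711183338169972
[[-9.450e-02 -9.955e-01  9.000e-04]
 [-9.954e-01  9.450e-02 -1.550e-02]
 [ 1.540e-02 -2.400e-03 -9.999e-01]] xang -95.42586162839088
tool delta mm [ 0.   0.2 17.8]
```

{"op": "step_arm", "data": {
  "moves": [
    {"linear": [0, 0, 5], "yaw": 0, "hand": 1},
    {"linear": [0, 0, 5], "yaw": 0, "hand": 1},
    {"linear": [0, 0, 5], "yaw": 0, "hand": 1}
  ]
}}

```text
t: 10.4
position: [0.5251, 0.2092, 0.0599]
tcp_rot: [2.109, -2.32, 0.022]
wrist_force: [-0.5, -0.8, -1.6]
width: 0.0209
```

```bash
python3 st.py .5233 .2087 .056
```

```text
10.4 [0.5251 0.2092 0.0599] F [-0.5 -0.8 -1.6] w 0.020866916223928677
[[-0.0952 -0.9954  0.0044]
 [-0.9954  0.0952 -0.0146]
 [ 0.0141 -0.0058 -0.9999]] xang -95.46575456864694
tool delta mm [0.6 1.8 3.9]
```

{"op": "step_arm", "data": {
  "moves": [
    {"linear": [0, 1, 4], "yaw": 0, "hand": 1},
    {"linear": [0, 0, 4], "yaw": 0, "hand": 1}
  ]
}}

```text
t: 10.65
position: [0.5241, 0.2092, 0.0559]
tcp_rot: [2.108, -2.32, 0.026]
wrist_force: [-21.3, -7.4, 62.7]
width: 0.0211
```

```bash
python3 st.py .5233 .2087 .056
```

```text
10.65 [0.5241 0.2092 0.0559] F [-21.3  -7.4  62.7] w 0.02110063929030744
[[-0.0958 -0.9954  0.0061]
 [-0.9953  0.0957 -0.0168]
 [ 0.0161 -0.0077 -0.9998]] xang -95.49802838655742
tool delta mm [ 0.6  0.8 -0.1]
```

{"op": "step_arm", "data": {
  "moves": [
    {"linear": [0, 0, 0], "yaw": 0, "hand": 1}
  ]
}}

```text
t: 10.78
position: [0.5242, 0.2093, 0.0567]
tcp_rot: [2.109, -2.321, 0.027]
wrist_force: [1.4, 0.3, -9.9]
width: 0.021
```

```bash
python3 st.py; python3 - <<'E'
from rig import env
from h import *
p,z=env.grab_frame('side');p2,z=env.grab_frame('scene')
a=cv2.resize(p[110:220,270:390],None,fx=5,fy=5);b=cv2.resize(p2[180:290,150:270],None,fx=5,fy=5)
cv2.imwrite('pics/h1.png',a[:,:,::-1]);cv2.imwrite('pics/h2.png',b[:,:,::-1])
E
```

```text
10.775 [0.5242 0.2093 0.0567] F [ 1.4  0.3 -9.9] w 0.02103212759020755
[[-0.0955 -0.9954  0.0074]
 [-0.9953  0.0953 -0.0167]
 [ 0.0159 -0.009  -0.9998]] xang -95.47897919945015
```

View pics/h1.png

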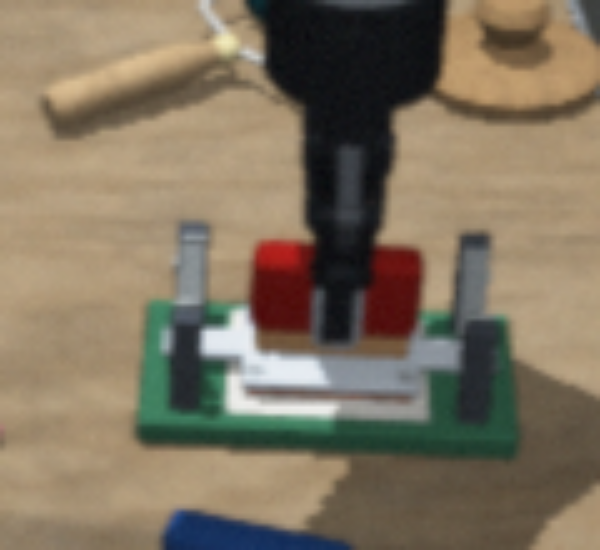

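View pics/h2.png

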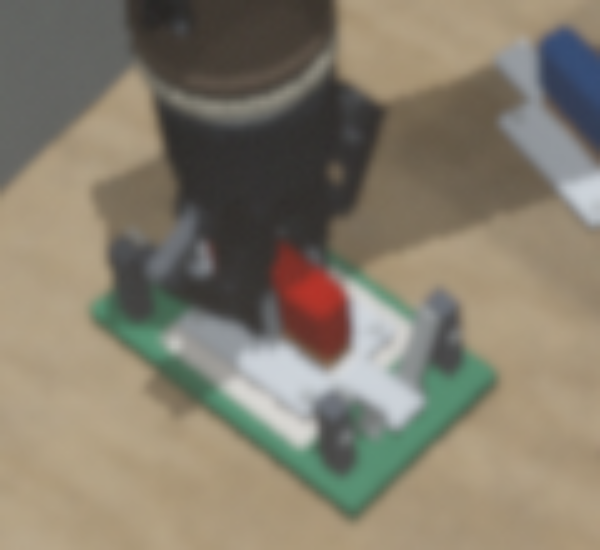

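Contact at 62 N, and the clips now pull down when I ease off. The plate may still be tilted slightly in the grip, with its -x end high. I'll soften the grip so it can pivot level, press again, then release.

{"op": "step_arm", "data": {
  "moves": [
    {"linear": [0, 0, 2], "yaw": 0, "hand": 1},
    {"linear": [0, 0, 3], "yaw": 0, "hand": 1},
    {"linear": [0, 0, 0], "yaw": 0, "hand": 1}
  ],
  "force": 25
}}

```text
t: 11.25
position: [0.5241, 0.2094, 0.0566]
tcp_rot: [2.108, -2.321, 0.032]
wrist_force: [1.3, 1.4, -6.8]
width: 0.0211
```

```bash
python3 st.py
```

```text
11.25 [0.5241 0.2094 0.0566] F [ 1.3  1.4 -6.8] w 0.021097066385673355
[[-0.0956 -0.9954  0.009 ]
 [-0.9953  0.0955 -0.019 ]
 [ 0.0181 -0.0108 -0.9998]] xang -95.48883858854198
```

{"op": "step_arm", "data": {
  "moves": [
    {"linear": [0, 0, 0], "yaw": 0, "hand": 0.6},
    {"linear": [0, 0, 0], "yaw": 0, "hand": 0.3},
    {"linear": [0, 0, 0], "yaw": 0, "hand": 0.2},
    {"linear": [0, 0, -10], "yaw": 0, "hand": 0},
    {"linear": [0, 0, -25], "yaw": 0, "hand": 0},
    {"linear": [0, 0, -40], "yaw": 0, "hand": 0},
    {"linear": [0, 0, -50], "yaw": 0, "hand": 0},
    {"linear": [0, 0, -50], "yaw": 0, "hand": 0},
    {"linear": [0, 0, 0], "yaw": 0, "hand": 0}
  ]
}}

```text
t: 12.38
position: [0.5222, 0.2136, 0.2378]
tcp_rot: [2.109, -2.319, 0.027]
wrist_force: [0.5, -0.2, -0.4]
width: 0.0854
```

```bash
python3 st.py; python3 - <<'E'
from rig import env
from h import *
import pickle
o=env.get_obs();c=env.calibration('wrist');p,z=env.grab_frame('wrist');cv2.imwrite('pics/i1.png',p[:,:,::-1])
ps,zs=env.grab_frame('side');cv2.imwrite('pics/i2.png',cv2.resize(ps[120:215,285:390],None,fx=6,fy=6)[:,:,::-1])
pickle.dump((p,z,c,o,ps,zs,env.calibration('side')),open('w4.pkl','wb'))
E
```

```text
12.375 [0.5222 0.2136 0.2378] F [ 0.5 -0.2 -0.4] w 0.08535632703889885
[[-0.0943 -0.9955  0.0067]
 [-0.9954  0.0942 -0.0176]
 [ 0.0169 -0.0083 -0.9998]] xang -95.41421537933253
```

View pics/i1.png

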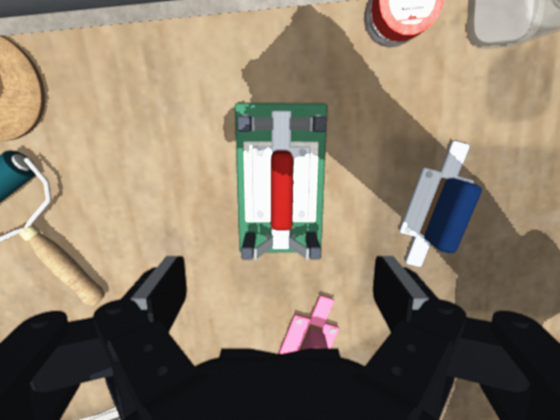

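View pics/i2.png

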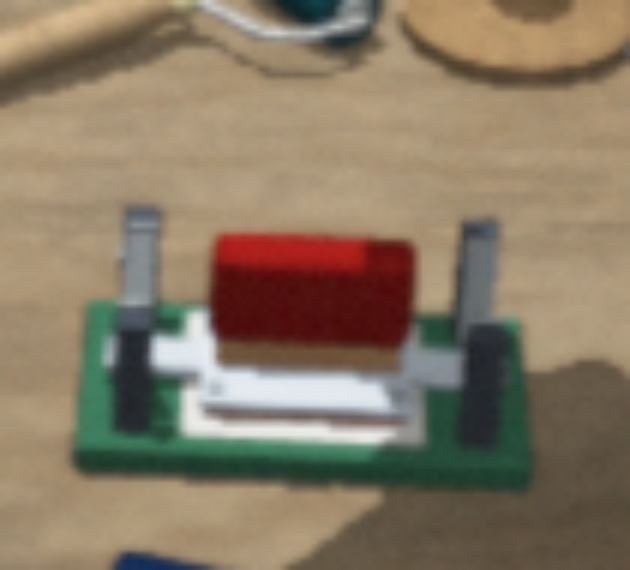

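```bash
python3 - <<'E'
import pickle
from h import *
p,z,c,o,ps,zs,cs=pickle.load(open('w4.pkl','rb'))
cx=np.array([.5233,.2087]);a=np.radians(-5.5);ex=np.array([np.cos(a),np.sin(a)]);ey=np.array([-ex[1],ex[0]])
cv2.imwrite('pics/j.png',cv2.resize(p[95:270,220:345],None,fx=3.4,fy=3.4)[:,:,::-1])
for n,zz,cc in(('wrist',z,c),('side',zs,cs)):
  W=cloud(zz,cc).reshape(-1,3);W=W[np.isfinite(W[:,0])]
  X=(W[:,:2]-cx)@ex;Y=(W[:,:2]-cx)@ey
  def zt(t,x0,x1,y0,y1,zlo=0.005,zhi=.09):
    k=(X>x0)&(X<x1)&(Y>y0)&(Y<y1)&(W[:,2]>zlo)&(W[:,2]<zhi)
    if k.sum()>3: print(n,t,k.sum(),(np.percentile(W[k,2],[25,50,75])*1000).round(1))
  zt('grip -x',-.034,-.02,-.008,.008,.05);zt('grip +x',.02,.034,-.008,.008,.05)
  for s in(-1,1):
    zt('back -x y%d'%s,-.036,-.02,*(sorted((s*.02,s*.028))));zt('back +x y%d'%s,.02,.036,*(sorted((s*.02,s*.028))))
    zt('bed/paper y%d'%s,-.035,.035,*(sorted((s*.034,s*.039))))
  zt('ear -x',-.054,-.044,-.007,.007);zt('ear +x',.044,.054,-.007,.007)
  zt('ear tip-x',-.080,-.073,-.007,.007);zt('ear tip+x',.073,.08,-.007,.007)
  zt('bedend -x',-.084,-.079,-.03,.03);zt('bedend +x',.079,.084,-.03,.03)
r,m=red_measure(p,z,c,(250,130,310,250),.074);print(r)
E
```

```text
wrist grip -x 231 [74.9 75.4 75.9]
wrist grip +x 263 [74.9 75.4 75.9]
wrist back -x y-1 101 [25.4 26.  26.5]
wrist back +x y-1 116 [25.6 26.  26.5]
wrist bed/paper y-1 279 [15.4 15.9 16.4]
wrist back -x y1 99 [25.4 26.  26.5]
wrist back +x y1 109 [25.3 25.9 26.6]
wrist bed/paper y1 290 [15.6 16.1 16.5]
wrist ear +x 126 [25.1 25.6 26.1]
wrist ear tip-x 26 [15.8 21.  25.6]
wrist ear tip+x 97 [15.8 23.7 25.4]
wrist bedend -x 95 [15.1 15.6 16. ]
wrist bedend +x 285 [14.9 15.3 15.8]
side grip -x 21 [72.1 72.9 73.4]
side grip +x 26 [72.7 73.6 75. ]
side back -x y-1 13 [22.8 23.8 24.8]
side back +x y-1 15 [24.2 24.5 25. ]
side bed/paper y-1 45 [13.9 14.5 16. ]
side ear -x 20 [23.  24.1 24.8]
side ear +x 21 [22.5 23.8 24.9]
side ear tip-x 14 [14.9 15.9 22.6]
side ear tip+x 5 [13.8 15.8 16.2]
side bedend -x 32 [12.8 13.4 14.2]
side bedend +x 29 [13.2 13.7 15.3]
((525.422607421875, 208.7639617919922), (19.239463806152344, 74.39249420166016), 83.84697723388672)
```

View pics/j.png

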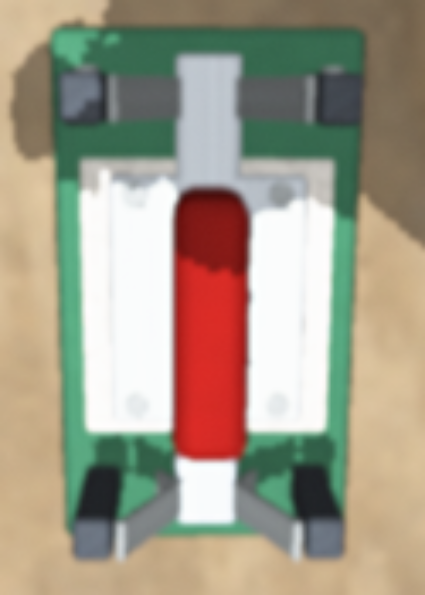

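The back is 10 mm above the paper at all four corners and the grip top is level, so the plate is flat on the bed. The clips sit over both ears.

```bash
python3 -c "
from rig import env
print(env.get_obs()['t'],env.job_done())"
```

```text
the job is handed in; nothing more can be done
12.475 None
```

The red-grip plate is pressed into the green bracket, released, and handed in at 12.5 s, with the gripper open about 18 cm above it.

- **Seating:** In the wrist depth image the plate's back is 10 mm above the paper at all four corners. The grip top reads 75.4 mm at both ends, so the plate is flat on the bed.
- **Clips:** Both ears lie between their clips in the last close-up.
- **Forces:** The highest wrist force I read was about 67 N, on contact with the bed, against a limit of 120 N. I only read the force at the end of each move call, so a brief higher peak could have gone unseen.
- **Measurements that disagreed:**
  - My rough hand-picked bracket corners in the side view put the bracket centre about 4 mm off in y. I did not use them, because the paper in two views and the cheeks and green edges in the wrist view agreed with each other.
  - Heights from the side camera read about 2 mm lower than from the wrist camera, which is close to the calibration accuracy.
- **Tilt:** The tool tilted up to about 2° during fast moves. I pressed the plate again with a soft grip so it could level.
- **Blue and pink plates:** I did not touch either one. I did not re-measure the blue plate's position at the end.

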